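# Take the tall wire bobbin off its post

## Robot

A 7-joint arm with a two-finger parallel gripper is mounted at the origin on the work surface. World frame = base frame: x ahead of the robot, y to its left, z up, the work surface at z = 0. Lengths are in mm, angles in rad, forces in N, time in s.
With the tool pointing down it reaches from about 400 to 750 mm from the base axis. Payload 19.5 kg.
Tool frame: the origin (TCP) lies on the centre line of the jaws, within the pads' length; the fingertips stand 22 mm ahead of it and the grasp point (between the pads) lies 3 mm ahead of it; z points along the fingers, y is the direction in which the jaws open and shut (so a half turn about z gives the same grasp; the last joint's range is limited). The gripper opens to 85 mm and grips with 20 to 120 N. Pads are 22 mm wide; open, the fingers measure 114 mm over their backs; the gripper's body (76 mm by 85 mm) begins 54 mm behind the grasp point. The pads swing forward as they close: fully open they stand 13 mm farther back than shut.
Start: joints at [-1.331, 0.707, -0.028, 1.485, 0.022, 0.951, -0.075], TCP at [159.888, 552.298, 253.268] pointing down, gripper open.
Joint ranges: [-2.71, 2.71], [-0.32, 2.16], [-1.57, 1.52], [0, 2.45], [-1.46, 4.6], [0, 2.02], [-2.83, 2.83]. Speed limits (rad/s): [1.89, 1.89, 2.57, 2.57, 3.01, 3.01, 3.01].

## Interface

Orientations are given as a unit quaternion [w, x, y, z].
In Python, from rig import ctrl, eyes, workorder gives the robot as it stands.
- The arm moves only by the shell command python3 -m handwheel 'ROWS'. ROWS is JSON, a list of rows, each an object of numbers: "claw": the gripper command: -1 is shut, 1 is fully open, values between are in proportion; "dx", "dy", "dz": the shift along the tool's x, y, z normalised to -1 to 1, where 1 is 0.05 m; "ax", "ay", "az": the turn, a rotation vector about the tool's x, y, z normalised to -1 to 1, where 1 is 0.15 rad. In form: [{"claw": .., "dx": .., "dy": .., "dz": .., "ax": .., "ay": .., "az": ..}, ...]. A call has 1 to 5 rows; each row shifts and turns the commanded pose from where the row before left it, along the tool's axes as they then stand; what a row does not reach is not made up. A row lasts 1/10 s, in which the tool goes at most 50 mm and 8.59 degrees, less where a joint would pass 70% of its speed; a pose out of reach is approached as far as the arm can. A call with a number of a shift or a turn outside -1 to 1 is refused whole. A call with a gripper value outside its range is refused whole. The fingers move at their own pace and stop on an object; the grip force is fixed at half the most. Time passes only in rows, so rows that do not move let the fingers close. It gives the time, the measured TCP pose, the force and the opening at its end, in the units of the state.
- ctrl.read_state(): the state, without advancing time (a new reading comes with each control period).
- eyes.capture(name): name is "side" or "top" or "wrist"; returns the picture (400x640x3 uint8, blue, green, red); there is no depth.
- eyes.calibration(name): a dict with "camera_matrix" (3x3 intrinsics, pixels), "xyz" and "orientation" of the camera in the world; the wrist camera has in their place "tool_from_camera" (4x4, takes a point from camera to tool coordinates, whose origin is the TCP and whose axes are the flange's). Camera axes: x right, y down, z forward; pixel columns grow to the right and rows downward; lengths in mm; the calibration is good to about 2 mm. A picture is of the moment at which its call begins: read the wrist's pose just before it. calibration takes no time and is no camera call.
- workorder.finish_job(): hands the job in, once; it reports no verdict.
The state is a dict: "clock": time; "joint_pos": joint angles; "qvel": joint speeds; "effort": joint torques, N m; "ee_pos": TCP position; "orientation": TCP orientation; "force": force on the tool from outside, world axes, zero at the start; "ft_torque": the same for the moment, N m; "gripper_width": finger opening in mm.
Only numpy, scipy, OpenCV 4.12 (cv2) and the standard library are available. Lean on these libraries where they do the work, as an engineer would, in place of code of your own. Each camera call takes 0.05 s, during which the arm holds its last target.

## Task

Slide the tall wire bobbin straight up off its post on the three-post rack and set it down gently, standing upright, in the empty bay of the parts tray; lower it to the tray floor before letting go. Leave the other two bobbins on their posts.

Things in the scene. Friction and masses are not known exactly. Their poses are not given: they have to be found in the camera images.
- tall_bobbin: The one to move: tallest of three copper-wire bobbins with grey flanges, 50 mm across, 72 mm tall, wound flush, 26 mm bore; about 0.4 kg, grip anywhere up its side. Loose round a 15 mm fixed post, on the rack's 15 mm thick base. The rack's three posts stand in a row 120 mm apart, this one at either end or in the middle, and end 70 mm above the table, 17 mm below its top. Origin: axis, underside; z up.
- wide_bobbin: To be left: the wide low bobbin, 68 mm across and 44 mm tall, same wire and flanges, loose round another post of the same row, on the rack's base; the post stands 11 mm out of its top. Origin: on its axis, at its underside; z up.
- short_bobbin: To be left: the short slim bobbin, 50 mm across and 44 mm tall, same wire and flanges, loose round another post of the same row, on the rack's base; the post stands 11 mm out of its top. Origin: on its axis, at its underside; z up.
- bay (a point): Middle of the inner floor of the tray's empty bay, 5 mm above the table; z up. The tray is fixed, bare aluminium, 260 by 160 mm, walls 28 mm high and 5 mm thick; a cross wall parts it into two equal bays. The empty one is nearer the robot, 122 mm (point x) by 150 mm (point y) inside; the other holds two white ceramic tubes 30 mm high.

How it is judged (in metres and radians):
On the way, in this order (a step that is already met when the one before it is completed fails the run):
1. the tall bobbin is lifted clear of its post (height (world z) of tall_bobbin above 0.075 m and angle between tall_bobbin's own z axis and vertical below 0.35 rad), for 0.1 s.
2. the tall bobbin is lowered, still held, to within 15 mm of the floor of the empty bay (x of tall_bobbin in the frame of bay between -0.045 and 0.045 m and y of tall_bobbin in the frame of bay between -0.055 and 0.055 m and z of tall_bobbin in the frame of bay below 0.015 m and contact force between tall_bobbin and the fingers above 0.5 N), for 0.05 s.
At the end, for the whole second after the job is handed in: The tall bobbin stands upright (within 10 degrees) and at rest on the floor of the empty bay (underside within 8 mm of the floor, axis within 45 mm along and 55 mm across of the bay's middle); the wide and the short bobbin are on their posts, within 20 mm of where they were (x of tall_bobbin in the frame of bay between -0.045 and 0.045 m and y of tall_bobbin in the frame of bay between -0.055 and 0.055 m and z of tall_bobbin in the frame of bay between -0.008 and 0.008 m and angle between tall_bobbin's own z axis and vertical below 0.17 rad and linear speed of tall_bobbin below 0.02 m/s and distance of each of wide_bobbin, short_bobbin from where it was at the start of the episode below 0.02 m); the robot touches nothing.
It fails at once if the wide bobbin is pulled up or pushed more than 20 mm from its place (distance of wide_bobbin from where it was at the start of the episode above 0.02 m).
It fails at once if the short bobbin is pulled up or pushed more than 20 mm from its place (distance of short_bobbin from where it was at the start of the episode above 0.02 m).
It also fails if it takes over 35 s, if anything falls off the work surface, if the arm or the gripper's body presses on something with over 40 N, if the wrist force passes 120 N, or if a joint passes its speed limit or range.

## Working session

There is one attempt and no reset: what is moved stays moved. The work goes in short steps, Python scripts to look and compute and a shell command to move; the robot and the scene stay as the last step left them, time stands still between calls to the robot, and variables do not carry over. Pictures are saved under pics/ and viewed, and the job is handed in when it is done.

```bash
mkdir -p pics; ls; python3 - <<'E'
from rig import ctrl, eyes
import cv2
s=ctrl.read_state(); print({k:s[k] for k in("clock","ee_pos","orientation","gripper_width","force")})
for n in("top","side"):
    cv2.imwrite(f"pics/{n}0.png",eyes.capture(n)); print(n,eyes.calibration(n))
print(eyes.calibration("wrist"))
E
```

```text
pics
{'clock': 0.0, 'ee_pos': array([159.80261137, 552.08978378, 252.8583226 ]), 'orientation': array([-6.69052761e-05,  1.40419711e-01,  9.90091921e-01, -5.36360093e-04]), 'gripper_width': 85.38560444290793, 'force': array([-0.00171618,  0.52354002, -0.14196627])}
top {'camera_matrix': array([[422.229013  ,   0.        , 311.07873012],
       [  0.        , 422.229013  , 198.57889655],
       [  0.        ,   0.        ,   1.        ]]), 'xyz': array([417.31447052,  -3.11958914, 969.78119404]), 'orientation': array([-0.05119896,  0.70622975, -0.70502014,  0.03955774])}
side {'camera_matrix': array([[497.44577664,   0.        , 317.25533877],
       [  0.        , 497.44577664, 195.25914691],
       [  0.        ,   0.        ,   1.        ]]), 'xyz': array([ 302.8871952 , -579.89816188,  731.65086333]), 'orientation': array([-0.35973598,  0.91458732, -0.17129594,  0.0691213 ])}
{'camera_matrix': array([[307.72932837,   0.        , 320.46238178],
       [  0.        , 307.72932837, 200.43463827],
       [  0.        ,   0.        ,   1.        ]]), 'tool_from_camera': array([[-2.66780509e-04, -9.60572749e-01, -2.78028636e-01,
         7.05905084e+01],
       [ 9.99999312e-01, -5.73902265e-04,  1.02325629e-03,
         9.11168487e-01],
       [-1.14247337e-03, -2.78028172e-01,  9.60572241e-01,
        -1.20976238e+02],
       [ 0.00000000e+00,  0.00000000e+00,  0.00000000e+00,
         1.00000000e+00]])}
```

View pics/top0.png

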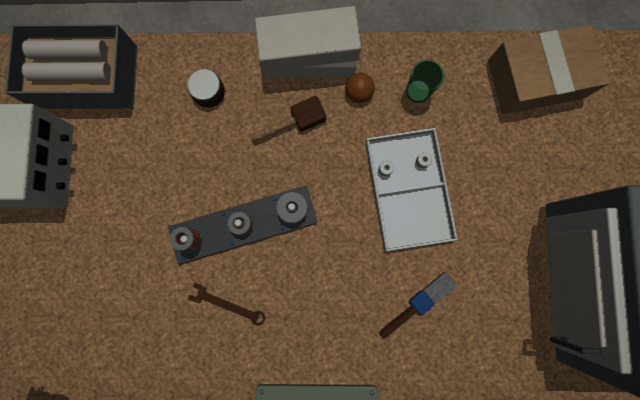

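View pics/side0.png

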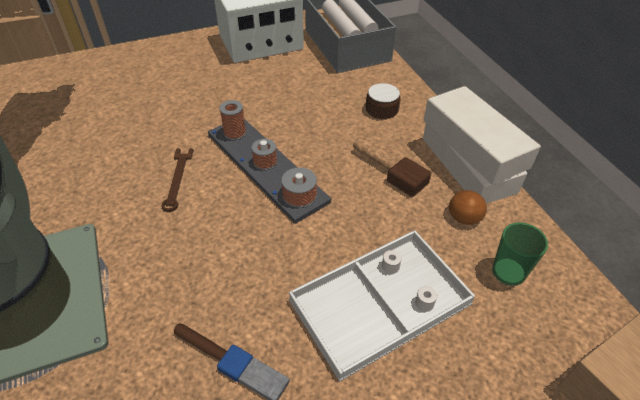

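Top view: the tall bobbin is at the left end of the rack, about (182,238), the short one in the middle at (238,223) and the wide one at (291,208). The empty bay is centred near (416,218). In the side view, the tall bobbin's top is near (232,107) and the empty bay near (345,315). Next I'll measure these by contours.

```bash
cat > h.py <<'E'
import numpy as np,cv2
from scipy.spatial.transform import Rotation as R
from rig import ctrl,eyes
def rot(q): return R.from_quat([q[1],q[2],q[3],q[0]]).as_matrix()
def ray(n,px):
    c=eyes.calibration(n); d=np.linalg.inv(c["camera_matrix"])@[px[0],px[1],1]
    return c["xyz"],rot(c["orientation"])@d
def onz(n,px,z):
    o,d=ray(n,px); return o+d*(z-o[2])/d[2]
def proj(n,p):
    c=eyes.calibration(n); q=c["camera_matrix"]@(rot(c["orientation"]).T@(np.array(p)-c["xyz"])); return q[:2]/q[2]
E
python3 - <<'E'
from h import *
t=cv2.imread("pics/top0.png"); s=cv2.imread("pics/side0.png")
a=cv2.resize(t[180:270,160:325],None,fx=4.5,fy=4.5,interpolation=cv2.INTER_CUBIC)
cv2.imwrite("pics/ctop.png",a)
b=cv2.resize(s[90:220,200:335],None,fx=4.5,fy=4.5,interpolation=cv2.INTER_CUBIC); cv2.imwrite("pics/cside.png",b)
# tray
g=cv2.cvtColor(t,cv2.COLOR_BGR2HSV); m=((g[...,1]<50)&(g[...,2]>110)).astype(np.uint8)
roi=np.zeros_like(m); roi[120:260,355:465]=1; m=cv2.morphologyEx(m*roi,cv2.MORPH_CLOSE,np.ones((5,5)))
c=max(cv2.findContours(m,0,2)[0],key=cv2.contourArea)
r=cv2.minAreaRect(c);bx=cv2.boxPoints(r);print(r)
for p in bx: print(p,onz("top",p,28).round(1))
cv2.drawContours(t,[c],-1,(0,0,255),1)
cv2.imwrite("pics/tray.png",cv2.resize(t[120:260,355:465],None,fx=4,fy=4))
E
```

```text
((411.67059326171875, 188.731201171875), (115.52679443359375, 72.17747497558594), 80.13418579101562)
[366.2183  138.00551] [ 678.7 -113.1   28. ]
[437.3284   125.638535] [ 707.5 -276.    28. ]
[457.1229 239.4569] [ 448.1 -310.3   28. ]
[386.0128  251.82387] [ 420.6 -153.1   28. ]
```

View pics/ctop.png

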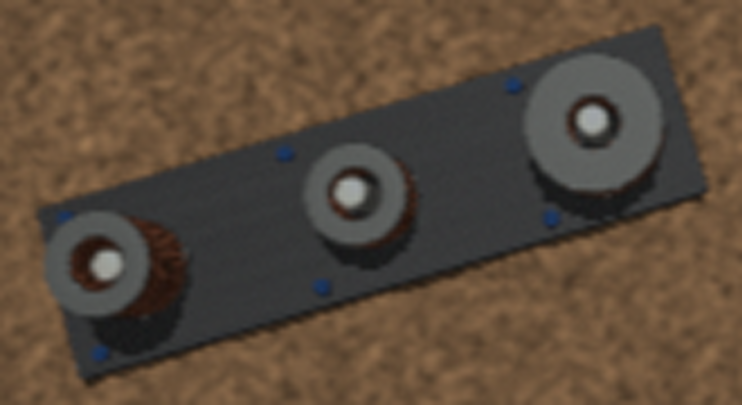

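View pics/cside.png

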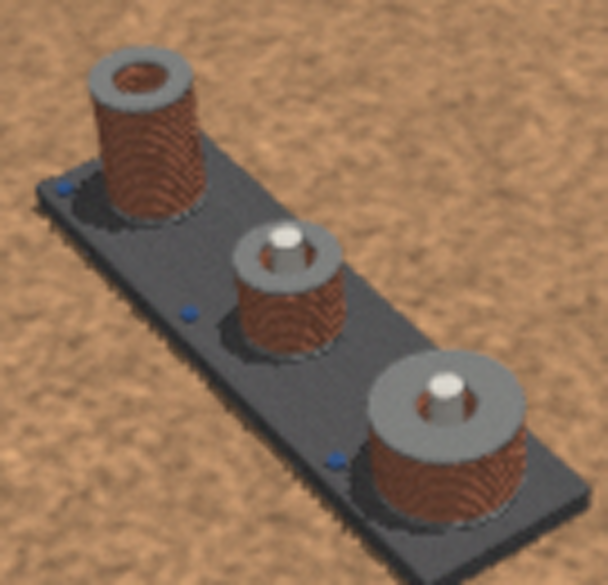

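View pics/tray.png

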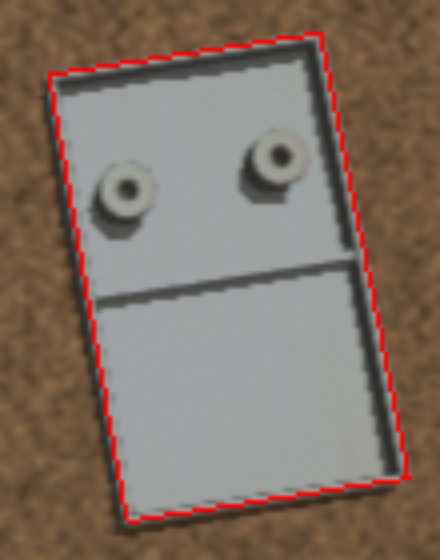

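Crops: the grey ring of the tall bobbin is near (181.5,238.5) in the top view and (231,107) in the side view. The post tops are visible. The tray outline measures 262 x 162 mm, which matches the given size.

```bash
python3 - <<'E'
from h import *
t=cv2.imread("pics/top0.png"); s=cv2.imread("pics/side0.png")
f=lambda x,y,ox,oy:np.array([(x+.5)/4.5+ox-.5,(y+.5)/4.5+oy-.5])
P={}
for k,(x,y) in dict(tall=(107,265),short=(350,192),wide=(592,120)).items():
    P[k]=onz("top",f(x,y,160,180),70); print(k,"post top",P[k].round(1))
print(np.linalg.norm(P['tall']-P['short']),np.linalg.norm(P['wide']-P['short']))
pt=f(97,263,160,180); ps=f(140,77,200,90)
A=onz("top",pt,87);B=onz("side",ps,87);print("tall top",A.round(1),B.round(1))
o1,d1=ray("top",pt);o2,d2=ray("side",ps)
M=np.array([d1,-d2]).T; u=np.linalg.lstsq(M,o2-o1,rcond=None)[0]; print("tri",o1+u[0]*d1,o2+u[1]*d2)
for k,q in dict(short=(285,237),wide=(446,385)).items(): print(k,onz("side",f(*q,200,90),70).round(1))
v=P['wide']-P['tall'];print("row yaw deg",np.degrees(np.arctan2(v[1],v[0])))
C=[onz("top",p,28) for p in [(368,138.5),(435,129),(456.5,239.7),(387,250)]]
m=np.mean(C,0); ax=(C[2]+C[3]-C[0]-C[1]);L=np.linalg.norm(ax)/2;ax/=np.linalg.norm(ax)
print("tray c",m.round(1),"L",L,"axis yaw",np.degrees(np.arctan2(ax[1],ax[0])),"bay",(m+63.5*ax).round(1))
b=m+63.5*ax; print(proj("side",[b[0],b[1],5]))
st=ctrl.read_state(); print(rot(st["orientation"]).round(3))
E
```

```text
tall post top [447.5 284.1  70. ]
short post top [482.3 169.4  70. ]
wide post top [516.8  54.6  70. ]
119.85731195833004 119.94973611992958
tall top [447.8 283.4  87. ] [444.8 284.4  87. ]
tri [447.79421621 283.3080885   87.31652896] [444.75378102 283.86362115  87.39182743]
short [479.5 169.4  70. ]
wide [514.9  54.7  70. ]
row yaw deg -73.1837896882531
tray c [ 562.3 -213.    28. ] L 255.38411498295525 axis yaw -171.35876826896356 bay [ 499.5 -222.5   28. ]
[348.77115306 318.24060842]
[[-0.961  0.278 -0.   ]
 [ 0.278  0.961 -0.001]
 [-0.    -0.001 -1.   ]]
```

Both views put the tall bobbin near (446.5, 284) and the bay near (499, -222). Post spacing comes out at 120 mm, as given. I'll move over the bobbin now.

```bash
python3 -m handwheel '[{"claw":1,"dx":-0.5,"dy":-0.26},{"claw":1,"dx":-0.8,"dy":-0.4},{"claw":1,"dx":-0.8,"dy":-0.4},{"claw":1,"dx":-0.8,"dy":-0.4},{"claw":1,"dx":-0.8,"dy":-0.4}]' && python3 -m handwheel '[{"claw":1,"dx":-0.8,"dy":-0.4},{"claw":1,"dx":-0.8,"dy":-0.4},{"claw":1,"dx":-0.8,"dy":-0.4},{"claw":1,"dx":-0.6,"dy":-0.3},{"claw":1,"dx":-0.3,"dy":-0.2}]'
python3 -m handwheel '[{"claw":1},{"claw":1}]'
python3 - <<'E'
from h import *
s=ctrl.read_state();print(s["ee_pos"],s["orientation"]);np.savez("w1.npz",p=s["ee_pos"],q=s["orientation"])
cv2.imwrite("pics/w1.png",eyes.capture("wrist"))
E
```

```text
[159.85600521 552.1174946  252.88991351] [-4.67948696e-05  1.40441490e-01  9.90088862e-01 -4.81592722e-04]$[0]: bad value
$[0]: bad value
```

View pics/w1.png

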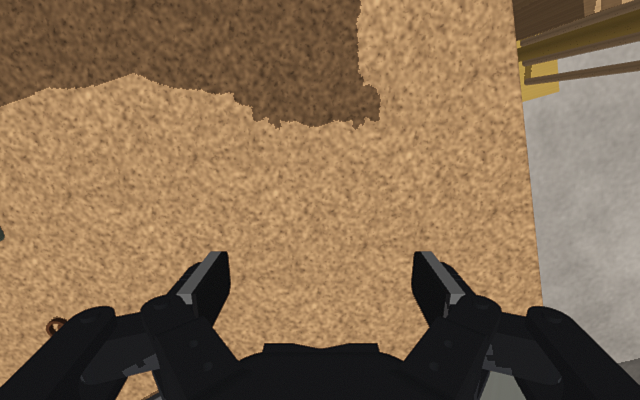

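The picture shows bare table between the open fingers. The arm has not moved, because the rows were refused: every key has to be given.

```bash
python3 -m handwheel '[{"claw":1,"dx":-0.5,"dy":-0.26,"dz":0,"ax":0,"ay":0,"az":0},{"claw":1,"dx":-0.8,"dy":-0.4,"dz":0,"ax":0,"ay":0,"az":0},{"claw":1,"dx":-0.8,"dy":-0.4,"dz":0,"ax":0,"ay":0,"az":0},{"claw":1,"dx":-0.8,"dy":-0.4,"dz":0,"ax":0,"ay":0,"az":0},{"claw":1,"dx":-0.8,"dy":-0.4,"dz":0,"ax":0,"ay":0,"az":0}]' && python3 -m handwheel '[{"claw":1,"dx":-0.8,"dy":-0.4,"dz":0,"ax":0,"ay":0,"az":0},{"claw":1,"dx":-0.8,"dy":-0.4,"dz":0,"ax":0,"ay":0,"az":0},{"claw":1,"dx":-0.8,"dy":-0.4,"dz":0,"ax":0,"ay":0,"az":0},{"claw":1,"dx":-0.6,"dy":-0.3,"dz":0,"ax":0,"ay":0,"az":0},{"claw":1,"dx":-0.3,"dy":-0.2,"dz":0,"ax":0,"ay":0,"az":0}]' && 
python3 -m handwheel '[{"claw":1,"dx":0,"dy":0,"dz":0,"ax":0,"ay":0,"az":0},{"claw":1,"dx":0,"dy":0,"dz":0,"ax":0,"ay":0,"az":0}]'
python3 - <<'E'
from h import *
s=ctrl.read_state();print(s["ee_pos"],s["orientation"]);np.savez("w1.npz",p=s["ee_pos"],q=s["orientation"])
cv2.imwrite("pics/w2.png",eyes.capture("wrist"))
E
```

```text
clock: 0.65
ee_pos: [312.8, 410.1, 253.2]
orientation: [-0.0, 0.14, 0.99, -0.0]
force: [0.8, 0.1, 0.1]
gripper_width: 85.6
clock: 1.15
ee_pos: [448.6, 281.5, 253.1]
orientation: [0.0, 0.142, 0.99, -0.0]
force: [-0.5, 0.9, 0.1]
gripper_width: 85.0
clock: 1.35
ee_pos: [446.3, 284.1, 253.1]
orientation: [-0.0, 0.141, 0.99, -0.0]
force: [0.2, 0.1, 0.6]
gripper_width: 85.2
[446.33680328 284.13761523 253.14360808] [-2.64240971e-04  1.40575609e-01  9.90069910e-01 -4.12618209e-05]
```

View pics/w2.png

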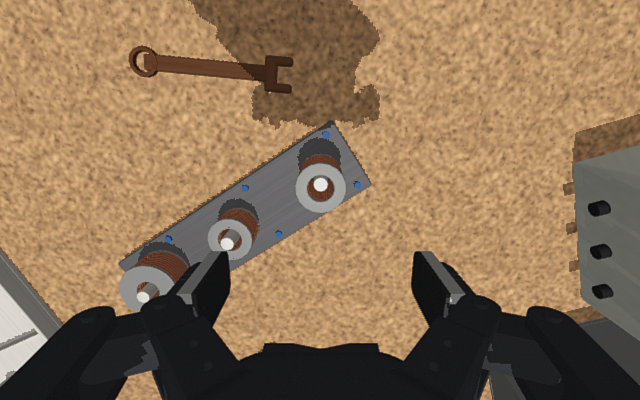

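The wrist view shows the tall bobbin's top ring at about (320,187), midway between the fingers. I'll cast that ray as a cross-check.

```bash
python3 - <<'E'
from h import *
z=np.load("w1.npz");c=eyes.calibration("wrist");T=c["tool_from_camera"];Rw=rot(z["q"])
def w(px,zz):
    d=Rw@T[:3,:3]@np.linalg.inv(c["camera_matrix"])@[px[0],px[1],1]; o=z["p"]+Rw@T[:3,3]; return o+d*(zz-o[2])/d[2]
im=cv2.imread("pics/w2.png");g=cv2.cvtColor(im,cv2.COLOR_BGR2HSV)
m=((g[...,1]<40)&(g[...,2]>125)).astype(np.uint8);m[:,:285]=0;m[:,355:]=0;m[:150]=0;m[225:]=0
k=max(cv2.findContours(m,0,2)[0],key=cv2.contourArea);(x,y),r=cv2.minEnclosingCircle(k)
e=cv2.fitEllipse(k);print((x,y),r,e);P=w(e[0],87);print(P);print("post",w((320,184),70))
a=w((e[0][0]+e[1][1]/2,e[0][1]),87);print("radius mm",np.linalg.norm(a-P))
print("tool delta",Rw.T@(P-z["p"]))
E
```

```text
(320.1600036621094, 188.0) 25.338319778442383 ((320.1161804199219, 187.81570434570312), (48.20846176147461, 49.77768325805664), 86.86510467529297)
[446.40289995 285.01639267  87.        ]
post [446.54988434 284.8494628   70.        ]
radius mm 23.893419346589795
tool delta [9.61270312e-02 8.88361856e-01 1.66143542e+02]
```

The wrist ray agrees within 1 mm, with a radius of 24 against 25 mm. I'll descend 185 mm and close.

```bash
python3 -m handwheel '[{"claw":1,"dx":0,"dy":0.02,"dz":0.5,"ax":0,"ay":0,"az":0},{"claw":1,"dx":0,"dy":0,"dz":0.6,"ax":0,"ay":0,"az":0},{"claw":1,"dx":0,"dy":0,"dz":0.6,"ax":0,"ay":0,"az":0},{"claw":1,"dx":0,"dy":0,"dz":0.5,"ax":0,"ay":0,"az":0},{"claw":1,"dx":0,"dy":0,"dz":0.4,"ax":0,"ay":0,"az":0}]' && python3 -m handwheel '[{"claw":1,"dx":0,"dy":0,"dz":0.4,"ax":0,"ay":0,"az":0},{"claw":1,"dx":0,"dy":0,"dz":0.4,"ax":0,"ay":0,"az":0},{"claw":1,"dx":0,"dy":0,"dz":0.3,"ax":0,"ay":0,"az":0},{"claw":1,"dx":0,"dy":0,"dz":0,"ax":0,"ay":0,"az":0},{"claw":1,"dx":0,"dy":0,"dz":0,"ax":0,"ay":0,"az":0}]'
```

```text
clock: 1.9
ee_pos: [445.8, 285.8, 121.9]
orientation: [-0.0, 0.14, 0.99, -0.0]
force: [0.5, 0.6, 0.1]
gripper_width: 85.2
clock: 2.4
ee_pos: [446.5, 285.6, 68.7]
orientation: [-0.0, 0.14, 0.99, 0.0]
force: [-0.1, 0.3, 0.9]
gripper_width: 85.4
```

```bash
python3 -m handwheel '[{"claw":-1,"dx":0,"dy":0,"dz":0,"ax":0,"ay":0,"az":0},{"claw":-1,"dx":0,"dy":0,"dz":0,"ax":0,"ay":0,"az":0},{"claw":-1,"dx":0,"dy":0,"dz":0,"ax":0,"ay":0,"az":0},{"claw":-1,"dx":0,"dy":0,"dz":0,"ax":0,"ay":0,"az":0},{"claw":-1,"dx":0,"dy":0,"dz":0,"ax":0,"ay":0,"az":0}]' &&  python3 -m handwheel '[{"claw":-1,"dx":0,"dy":0,"dz":0,"ax":0,"ay":0,"az":0},{"claw":-1,"dx":0,"dy":0,"dz":0,"ax":0,"ay":0,"az":0},{"claw":-1,"dx":0,"dy":0,"dz":0,"ax":0,"ay":0,"az":0},{"claw":-1,"dx":0,"dy":0,"dz":0,"ax":0,"ay":0,"az":0},{"claw":-1,"dx":0,"dy":0,"dz":0,"ax":0,"ay":0,"az":0}]'
```

```text
clock: 2.9
ee_pos: [447.0, 284.6, 69.1]
orientation: [0.0, 0.141, 0.99, -0.0]
force: [-2.0, -3.8, 13.0]
gripper_width: 47.6
clock: 3.4
ee_pos: [447.0, 284.6, 69.1]
orientation: [0.0, 0.141, 0.99, -0.0]
force: [-1.6, -4.1, 11.4]
gripper_width: 47.3
```

Gripped at 47 mm. Now the lift, straight up and slow at first.

```bash
python3 -m handwheel '[{"claw":-1,"dx":0,"dy":0,"dz":-0.1,"ax":0,"ay":0,"az":0},{"claw":-1,"dx":0,"dy":0,"dz":-0.2,"ax":0,"ay":0,"az":0},{"claw":-1,"dx":0,"dy":0,"dz":-0.2,"ax":0,"ay":0,"az":0},{"claw":-1,"dx":0,"dy":0,"dz":0,"ax":0,"ay":0,"az":0},{"claw":-1,"dx":0,"dy":0,"dz":0,"ax":0,"ay":0,"az":0}]'
```

```text
clock: 3.9
ee_pos: [446.9, 285.0, 93.6]
orientation: [0.0, 0.14, 0.99, 0.0]
force: [-0.6, -1.1, -4.0]
gripper_width: 47.0
```

Force is about −4 N, which is the bobbin's weight, so it is held and free of the post. Continuing up.

```bash
python3 -m handwheel '[{"claw":-1,"dx":0,"dy":0,"dz":-0.3,"ax":0,"ay":0,"az":0},{"claw":-1,"dx":0,"dy":0,"dz":-0.4,"ax":0,"ay":0,"az":0},{"claw":-1,"dx":0,"dy":0,"dz":-0.4,"ax":0,"ay":0,"az":0},{"claw":-1,"dx":0,"dy":0,"dz":-0.4,"ax":0,"ay":0,"az":0},{"claw":-1,"dx":0,"dy":0,"dz":-0.3,"ax":0,"ay":0,"az":0}]' && python3 -m handwheel '[{"claw":-1,"dx":0,"dy":0,"dz":-0.2,"ax":0,"ay":0,"az":0},{"claw":-1,"dx":0,"dy":0,"dz":0,"ax":0,"ay":0,"az":0},{"claw":-1,"dx":0,"dy":0,"dz":0,"ax":0,"ay":0,"az":0}]'
python3 - <<'E'
from h import *
cv2.imwrite("pics/s3.png",eyes.capture("side"))
s=ctrl.read_state();p=s["ee_pos"];print(p,s["force"],s["gripper_width"]);Rw=rot(s["orientation"])
print((Rw.T@(np.array([499.3,-222.3,p[2]])-p)).round(1))
E
```

```text
clock: 4.4
ee_pos: [446.8, 284.9, 184.1]
orientation: [0.0, 0.14, 0.99, -0.0]
force: [-0.0, 0.3, -4.5]
gripper_width: 47.3
clock: 4.7
ee_pos: [446.7, 284.8, 192.6]
orientation: [-0.0, 0.14, 0.99, -0.0]
force: [0.1, -0.9, -5.6]
gripper_width: 46.8
[446.58307808 284.76339826 192.45232348] [ 0.03093477  0.43575619 -4.37927989] 47.2299077406936
[-1.916e+02 -4.724e+02  4.000e-01]
```

View pics/s3.png

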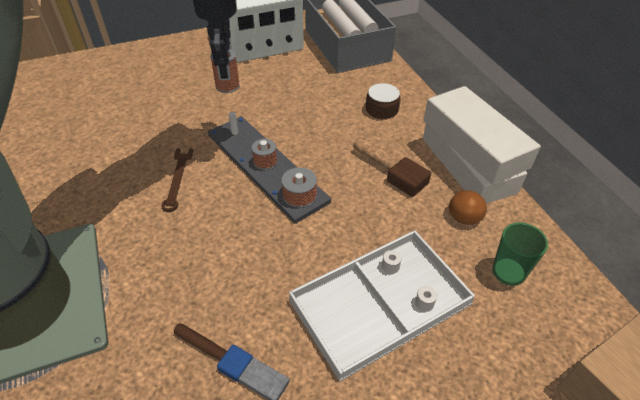

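The side view shows the bobbin hanging upright in the gripper around (227,75), with its bare post at (234,125). The short and wide bobbins are still in place. I'll carry it to the bay.

```bash
python3 -m handwheel '[{"claw":-1,"dx":-0.16,"dy":-0.4,"dz":0,"ax":0,"ay":0,"az":0},{"claw":-1,"dx":-0.29,"dy":-0.72,"dz":0,"ax":0,"ay":0,"az":0},{"claw":-1,"dx":-0.29,"dy":-0.72,"dz":0,"ax":0,"ay":0,"az":0},{"claw":-1,"dx":-0.29,"dy":-0.72,"dz":0,"ax":0,"ay":0,"az":0},{"claw":-1,"dx":-0.29,"dy":-0.72,"dz":0,"ax":0,"ay":0,"az":0}]' && python3 -m handwheel '[{"claw":-1,"dx":-0.29,"dy":-0.72,"dz":0,"ax":0,"ay":0,"az":0},{"claw":-1,"dx":-0.29,"dy":-0.72,"dz":0,"ax":0,"ay":0,"az":0},{"claw":-1,"dx":-0.29,"dy":-0.72,"dz":0,"ax":0,"ay":0,"az":0},{"claw":-1,"dx":-0.29,"dy":-0.72,"dz":0,"ax":0,"ay":0,"az":0},{"claw":-1,"dx":-0.29,"dy":-0.72,"dz":0,"ax":0,"ay":0,"az":0}]' && python3 -m handwheel '[{"claw":-1,"dx":-0.29,"dy":-0.72,"dz":0,"ax":0,"ay":0,"az":0},{"claw":-1,"dx":-0.29,"dy":-0.72,"dz":0,"ax":0,"ay":0,"az":0},{"claw":-1,"dx":-0.29,"dy":-0.72,"dz":0,"ax":0,"ay":0,"az":0},{"claw":-1,"dx":-0.18,"dy":-0.41,"dz":0,"ax":0,"ay":0,"az":0},{"claw":-1,"dx":0,"dy":0,"dz":0,"ax":0,"ay":0,"az":0}]'  && python3 -m handwheel '[{"claw":-1,"dx":0,"dy":0,"dz":0,"ax":0,"ay":0,"az":0},{"claw":-1,"dx":0,"dy":0,"dz":0,"ax":0,"ay":0,"az":0}]'
python3 - <<'E'
from h import *
cv2.imwrite("pics/s4.png",eyes.capture("side"))
s=ctrl.read_state();p=s["ee_pos"];print(p,s["force"],s["gripper_width"]);Rw=rot(s["orientation"])
print((Rw.T@(np.array([499.3,-222.3,p[2]])-p)).round(1),Rw.round(3))
E
```

```text
clock: 5.25
ee_pos: [464.3, 107.6, 192.6]
orientation: [-0.001, 0.14, 0.99, -0.0]
force: [0.5, -0.5, -4.1]
gripper_width: 47.3
clock: 5.75
ee_pos: [484.0, -85.6, 192.6]
orientation: [-0.001, 0.14, 0.99, 0.0]
force: [0.6, 0.5, -4.7]
gripper_width: 47.1
clock: 6.25
ee_pos: [498.2, -225.3, 192.2]
orientation: [-0.001, 0.143, 0.99, -0.001]
force: [-0.1, 1.1, -5.1]
gripper_width: 47.1
clock: 6.45
ee_pos: [498.9, -221.0, 192.9]
orientation: [-0.0, 0.14, 0.99, 0.0]
force: [0.6, -0.4, -5.4]
gripper_width: 47.3
[ 498.96755671 -221.01738762  193.10187482] [ 0.02122105  0.12131182 -4.65276878] 47.255243500420995
[-0.7 -1.1 -0. ] [[-0.961  0.277 -0.   ]
 [ 0.277  0.961  0.   ]
 [ 0.001  0.    -1.   ]]
```

View pics/s4.png

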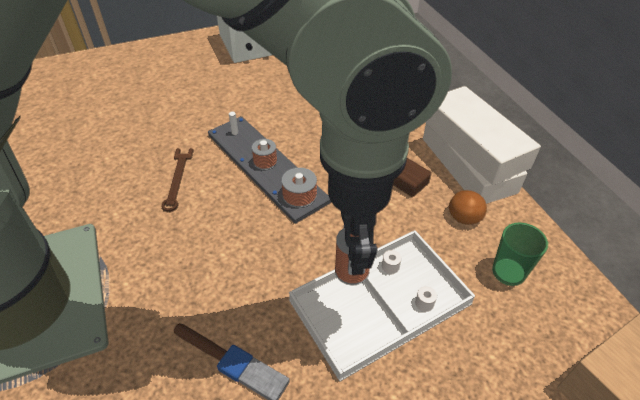

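The bobbin hangs upright over the empty bay, with its lower rim near (352,278) and about 134 mm above the floor. TCP z at floor contact should be about 59. Lowering.

```bash
python3 -m handwheel '[{"claw":-1,"dx":0,"dy":0,"dz":0.3,"ax":0,"ay":0,"az":0},{"claw":-1,"dx":0,"dy":0,"dz":0.5,"ax":0,"ay":0,"az":0},{"claw":-1,"dx":0,"dy":0,"dz":0.5,"ax":0,"ay":0,"az":0},{"claw":-1,"dx":0,"dy":0,"dz":0.4,"ax":0,"ay":0,"az":0},{"claw":-1,"dx":0,"dy":0,"dz":0.3,"ax":0,"ay":0,"az":0}]' && python3 -m handwheel '[{"claw":-1,"dx":0,"dy":0,"dz":0.2,"ax":0,"ay":0,"az":0},{"claw":-1,"dx":0,"dy":0,"dz":0.2,"ax":0,"ay":0,"az":0},{"claw":-1,"dx":0,"dy":0,"dz":0.1,"ax":0,"ay":0,"az":0},{"claw":-1,"dx":0,"dy":0,"dz":0,"ax":0,"ay":0,"az":0},{"claw":-1,"dx":0,"dy":0,"dz":0,"ax":0,"ay":0,"az":0}]' 
python3 - <<'E'
from h import *
cv2.imwrite("pics/s5.png",eyes.capture("side"))
E
```

```text
clock: 7.0
ee_pos: [498.8, -221.1, 92.1]
orientation: [-0.0, 0.14, 0.99, 0.0]
force: [0.1, -0.4, -4.0]
gripper_width: 47.2
clock: 7.5
ee_pos: [499.1, -222.1, 68.8]
orientation: [0.0, 0.14, 0.99, -0.0]
force: [0.9, 0.7, -4.1]
gripper_width: 47.4
```

View pics/s5.png

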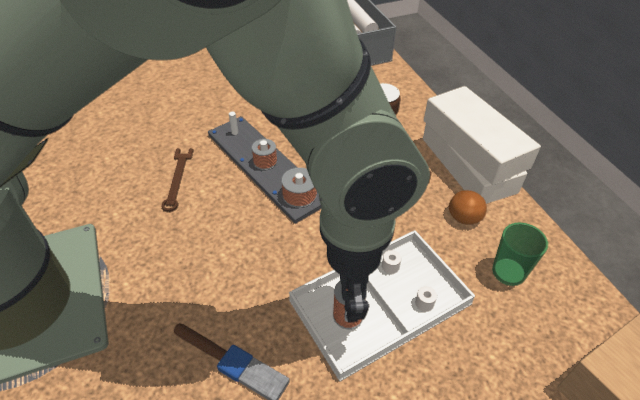

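The bobbin is inside the empty bay, with its lower rim near (347,326), about 10 mm above the floor. I'll lower it slowly until it touches.

```bash
python3 -m handwheel '[{"claw":-1,"dx":0,"dy":0,"dz":0.06,"ax":0,"ay":0,"az":0},{"claw":-1,"dx":0,"dy":0,"dz":0.06,"ax":0,"ay":0,"az":0},{"claw":-1,"dx":0,"dy":0,"dz":0.04,"ax":0,"ay":0,"az":0},{"claw":-1,"dx":0,"dy":0,"dz":0,"ax":0,"ay":0,"az":0},{"claw":-1,"dx":0,"dy":0,"dz":0,"ax":0,"ay":0,"az":0}]' && python3 -m handwheel '[{"claw":-1,"dx":0,"dy":0,"dz":0.02,"ax":0,"ay":0,"az":0},{"claw":-1,"dx":0,"dy":0,"dz":0,"ax":0,"ay":0,"az":0},{"claw":-1,"dx":0,"dy":0,"dz":0,"ax":0,"ay":0,"az":0}]' 
```

```text
clock: 8.05
ee_pos: [498.9, -222.0, 60.3]
orientation: [-0.0, 0.14, 0.99, -0.0]
force: [0.3, 0.0, -4.0]
gripper_width: 47.6
clock: 8.35
ee_pos: [498.9, -222.0, 59.4]
orientation: [0.0, 0.14, 0.99, -0.0]
force: [0.1, -0.6, -4.7]
gripper_width: 47.1
```

```bash
python3 -m handwheel '[{"claw":-1,"dx":0,"dy":0,"dz":0.02,"ax":0,"ay":0,"az":0},{"claw":-1,"dx":0,"dy":0,"dz":0,"ax":0,"ay":0,"az":0},{"claw":-1,"dx":0,"dy":0,"dz":0,"ax":0,"ay":0,"az":0}]'
```

```text
clock: 8.65
ee_pos: [499.1, -222.3, 59.1]
orientation: [0.0, 0.141, 0.99, -0.0]
force: [-2.9, -0.3, 11.4]
gripper_width: 47.4
```

The force went from −4.7 to +11 N, so it is on the floor. Opening.

```bash
python3 -m handwheel '[{"claw":0.3,"dx":0,"dy":0,"dz":0,"ax":0,"ay":0,"az":0},{"claw":0.6,"dx":0,"dy":0,"dz":0,"ax":0,"ay":0,"az":0},{"claw":1,"dx":0,"dy":0,"dz":0,"ax":0,"ay":0,"az":0},{"claw":1,"dx":0,"dy":0,"dz":0,"ax":0,"ay":0,"az":0},{"claw":1,"dx":0,"dy":0,"dz":0,"ax":0,"ay":0,"az":0}]' && python3 -m handwheel '[{"claw":1,"dx":0,"dy":0,"dz":0,"ax":0,"ay":0,"az":0},{"claw":1,"dx":0,"dy":0,"dz":-0.2,"ax":0,"ay":0,"az":0},{"claw":1,"dx":0,"dy":0,"dz":-0.4,"ax":0,"ay":0,"az":0},{"claw":1,"dx":0,"dy":0,"dz":-0.5,"ax":0,"ay":0,"az":0},{"claw":1,"dx":0,"dy":0,"dz":-0.5,"ax":0,"ay":0,"az":0}]' && python3 -m handwheel '[{"claw":1,"dx":0,"dy":0,"dz":-0.5,"ax":0,"ay":0,"az":0},{"claw":1,"dx":0,"dy":0,"dz":-0.4,"ax":0,"ay":0,"az":0},{"claw":1,"dx":0,"dy":0,"dz":-0.2,"ax":0,"ay":0,"az":0},{"claw":1,"dx":0,"dy":0,"dz":0,"ax":0,"ay":0,"az":0},{"claw":1,"dx":0,"dy":0,"dz":0,"ax":0,"ay":0,"az":0}]'
python3 - <<'E'
from h import *
s=ctrl.read_state();np.savez("w2.npz",p=s["ee_pos"],q=s["orientation"])
cv2.imwrite("pics/w6.png",eyes.capture("wrist"));cv2.imwrite("pics/s6.png",eyes.capture("side"))
E
```

```text
clock: 9.15
ee_pos: [498.9, -222.0, 58.3]
orientation: [-0.0, 0.14, 0.99, -0.0]
force: [0.1, -0.2, 0.5]
gripper_width: 85.4
clock: 9.65
ee_pos: [498.8, -222.0, 139.9]
orientation: [0.0, 0.14, 0.99, -0.0]
force: [-0.0, 0.0, 0.0]
gripper_width: 85.1
clock: 10.15
ee_pos: [498.7, -222.0, 192.8]
orientation: [-0.0, 0.14, 0.99, 0.0]
force: [0.4, -0.0, -0.4]
gripper_width: 85.3
```

View pics/w6.png

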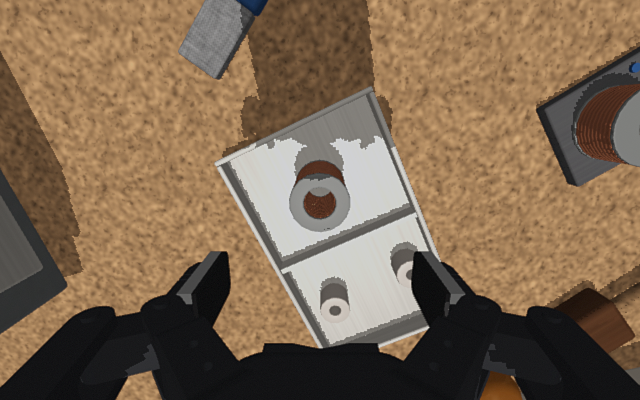

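View pics/s6.png

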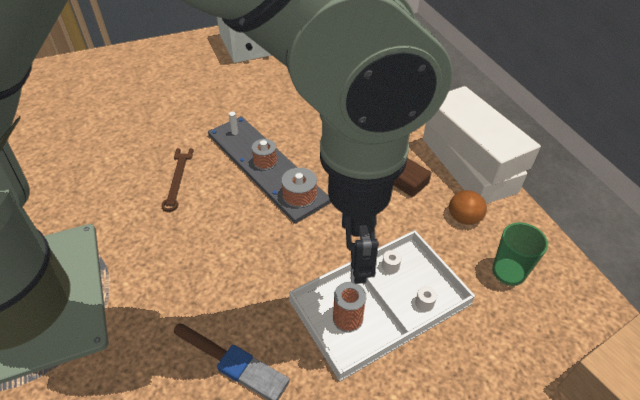

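The bobbin stands upright in the empty bay: wrist view ring at (320,203), side view top at (350,295). The short and wide bobbins are where they were. One numeric check before handing in.

```bash
python3 - <<'E'
from h import *
z=np.load("w2.npz");c=eyes.calibration("wrist");T=c["tool_from_camera"];Rw=rot(z["q"])
def w(px,zz):
    d=Rw@T[:3,:3]@np.linalg.inv(c["camera_matrix"])@[px[0],px[1],1]; o=z["p"]+Rw@T[:3,3]; return (o+d*(zz-o[2])/d[2])[:2].round(1)
print("top ring",w((320,203),77),"bay corners mean",np.mean([w(p,28) for p in [(218,163),(372,88),(416,212),(283,270)]],0))
a,b=cv2.imread("pics/side0.png"),cv2.imread("pics/s6.png")
print("other bobbins diff",cv2.absdiff(a,b)[135:212,248:322].mean())
from rig import workorder
print(ctrl.read_state()["force"]); workorder.finish_job()
E
```

```text
top ring [ 498.9 -221.2] bay corners mean [ 498.35 -219.55]
other bobbins diff 19.54732654732655
[ 0.41353724 -0.47209845  0.24040311]
the job is handed in; nothing more can be done
```

The image difference of 19.5 is higher than I expected, so I'm checking the saved pictures for movement or just a brightness change.

```bash
python3 - <<'E'
import cv2,numpy as np
a,b=[cv2.cvtColor(cv2.imread(f"pics/{n}.png"),cv2.COLOR_BGR2GRAY) for n in("side0","s6")]
for n,(x,y) in dict(short=(263,152),wide=(298,185)).items():
    t=a[y-16:y+20,x-20:x+20]; r=cv2.matchTemplate(b[y-28:y+32,x-32:x+32],t,cv2.TM_CCOEFF_NORMED)
    _,v,_,l=cv2.minMaxLoc(r);print(n,v,(l[0]-12,l[1]-12))
print(a[135:212,248:322].mean(),b[135:212,248:322].mean(), cv2.absdiff(a,b)[220:260,120:170].mean())
E
```

```text
short 0.9967201352119446 (0, 0)
wide 0.9970844984054565 (0, 0)
106.58529308529309 125.34240084240085 25.358
```

The tall bobbin is off its post and standing in the tray's empty bay, and I've handed the job in. I gripped it at 47 mm opening, lifted it straight up, carried it over, and lowered it until the force showed floor contact (−4.7 to +11 N). Then I let go and backed off, using about 10 s of the 35 s.

**Last checks:**
- **Placement:** the bobbin's top is at (499, −221) mm. The bay's middle is at (498, −220) by the wrist camera and (499, −222) by the top camera. It looks upright in the wrist and side views.
- **Robot clear:** the gripper is fully open about 130 mm above where it released, with the measured force near zero.
- **Other two bobbins:** comparing the first and last side pictures shows no shift for either (match 0.997, 0 px).

**Disagreed or failed:**
- **Brightness difference:** a plain image difference over the other two bobbins came out high at 19.5. The last picture is brighter overall, bare table included, so I put it down to lighting. I ran the shift comparison only after handing in.
- **Refused rows:** my first moves were refused because I left out some of the required values. Nothing moved.

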